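Line up the splined shaft and slide the hub home

TASK

On the small coupling stand, swing the shaft's lever upright so that the teeth of the splined shaft line up with the slots in the aluminium hub block, then push the hub along its slideway onto the shaft until it sits fully home, flush against the bearing block. Leave the tape, tin, reel and pliers round the stand where they are.

Things in the scene. Friction and masses are not known exactly. Their poses are not given: they have to be found in the camera images.
- stand: Fixed coupling stand: grey plate 130 (x) by 320 (y) by 12 mm. Origin under its centre, on the bench; z up, y along the slideway to the bearing block. Two steel rails (72 mm between, tops 25 mm up) flank the slideway at y = -155 to +60 mm, open at the -y end. Dark bearing block: 70 mm wide (foot 90), y = +60 to +110 mm, bolt heads 86 mm above the bench.
- shoulder (a point): Point on the shaft's axis in the face of the bearing block that looks to the hub (stand frame 0, +60, 47 mm). The hub's mouth rests against this face when home.
- splined_shaft (a joint): Shaft angle about the stand's y, rad. 0: lever straight up, the four teeth (up, down, left, right) in line with the hub's slots. Positive: lever leans to the stand's +x, away from the robot; starts at 0.5 to 1.0; stops at +-1.2. Stays where left (stiff bearing, 0.16 N m, some 2 N at the knob). The round-nosed teeth enter if within 0.1 rad; beyond 0.3 they butt against the hub.
- lever_knob (a point): Centre of the black ball knob (22 mm across) on the end of the lever, a 10 mm round bar. It moves on a circle of 95 mm radius about the shaft's axis (47 mm above the bench) in the plane y = +128 mm of the stand; 142 mm above the bench when upright. The lever's swing is free on both sides.
- shaft_nose (a point): Centre of the free end of the splined shaft, on its axis, 40 mm in front of the shoulder. Steel, four teeth 10 mm wide, 48 mm across the tips, root 24 mm across.
- hub: Loose plain aluminium block 70 x 60 x 70 mm (x, y, z), 0.3 to 0.8 kg, standing on the plate (12 mm above the bench) between the oiled rails, 1 mm side play; slides at 1 to 2 N. Origin: centre of its underside; y points from its closed back to its mouth, along the stand's y. The bore has four slots 14 mm wide, 52 mm across, 52 mm deep. When home, its origin is at y = +30 mm of the stand.
- hub_back (a point): Centre of the hub's flat closed back face (70 x 70 mm), 47 mm above the bench: the place to push, along the stand's +y.
- hub_mouth (a point): Centre of the hub's open face, 60 mm from hub_back; it meets the shoulder when home.
- solder_reel_mid (a point): reel of solder wire, 62 mm across, 55 mm tall, standing on the bench on the far side of the stand; this point is inside it, about 10 mm above the bench. To be left alone
- tape_black_mid (a point): black roll of tape, 62 mm across, 18 mm thick, lying flat on the robot's side of the stand; this point is inside it, about 10 mm above the bench. To be left alone
- long_nose_pliers_mid (a point): long-nose pliers with orange grips, 160 x 52 x 14 mm, lying on the robot's side of the stand; this point is inside it, about 10 mm above the bench. To be left alone
- flux_tin_mid (a point): flat round tin, 57 mm across, 20 mm tall, on the far side of the stand; this point is inside it, about 10 mm above the bench. To be left alone
Not all that is in view belongs to the job. What is shaped like the hub but orange or turquoise is not meant.

How it is judged:
By the outcome, as a careful person would: the job done as asked, in the order asked, and still so for the second after the job is handed in, with the robot touching nothing.
It also fails if it takes over 48 s, if anything falls off the work surface, if the arm or the gripper's body presses on something with over 40 N, if the wrist force passes 120 N, or if a joint passes its speed limit or range.

ROBOT

A 7-joint arm with a two-finger parallel gripper is mounted at the origin on a cart in front of the work surface, level with it; the furniture and walls round the work are solid. World frame = base frame: x ahead of the robot, y to its left, z up, the work surface at z = 0. Lengths are in m, angles in degrees, forces in N, time in s.
With the tool pointing down it reaches from about 0.425 to 1.025 m from the base axis. Payload 3.6 kg.
Tool frame: the origin (TCP) lies on the centre line of the jaws, within the pads' length; the fingertips stand 11 mm ahead of it and the grasp point (between the pads) lies 8 mm behind it; z points along the fingers, y is the line along which they close (so a half turn about z gives the same grasp; the last joint's range is limited). The gripper opens to 85 mm and grips with 20 to 120 N. Pads are 22 mm wide; open, the fingers measure 114 mm over their backs; the gripper's body (76 mm by 85 mm) begins 54 mm behind the grasp point. The pads swing forward as they close: fully open they stand 13 mm farther back than shut.
Start: joints at [-69.7, 33.873, 2.773, 92.16, -1.908, 54.013, -1.931], TCP at [0.314, 0.654, 0.242] pointing down, gripper open.
Joint ranges: [-153.93, 153.93], [-27.13, 128.08], [-72.61, 78.16], [10.71, 143.7], [-87.88, 267.88], [4.46, 118.87], [-176.78, 176.78]. Speed limits (degrees/s): [147.25, 147.25, 180, 180, 180, 180, 180].

INTERFACE

Orientations are given as [roll, pitch, yaw] about the fixed x, y, z axes, in that order (R = Rz(yaw) Ry(pitch) Rx(roll)).
In Python, from plant import r gives the robot as it stands.
- The arm moves only by the tool arm_command, never from a script. Its argument "motion" is text: rows parted by semicolons, each of 5 numbers parted by spaces: the shift along the tool's x, y, z in mm, then the turn about the tool's z in degrees, then the opening in per cent of the stroke, from 0 (shut) to 100 (fully open). In form: tx ty tz twist claw; .... A call has 1 to 5 rows; each row shifts and turns the commanded pose from where the row before left it, along the tool's axes as they then stand; what a row does not reach is not made up. A row lasts 1/10 s, in which the tool goes at most 50 mm and 8.59 degrees, less where a joint would pass 70% of its speed; a pose out of reach is approached as far as the arm can. A call is refused whole if a number of a shift passes 50 or a number of a turn 8.59, either way. A call with a gripper value outside its range is refused whole. The fingers move at their own pace and stop on an object; "grip_force" is the grip in N (left out, the last holds). Time passes only in rows, so rows that do not move let the fingers close. It gives the time, the measured TCP pose, the force, the opening and the grip force at its end, in the units of the state.
- r.read_state(): the state, without advancing time (a new reading comes with each control period).
- r.get_image(name): name is "scene" or "top" or "wrist"; returns the picture (400x640x3 uint8, red, green, blue); there is no depth.
- r.camera_info(name): a dict with "camera_matrix" (3x3 intrinsics, pixels), "R" (3x3) and "t" (3): a world point X has camera coordinates R X + t; the wrist camera has in their place "tool_from_camera" (4x4, takes a point from camera to tool coordinates, whose origin is the TCP and whose axes are the flange's). Camera axes: x right, y down, z forward; pixel columns grow to the right and rows downward; lengths in m; the calibration is good to about 2 mm. A picture is of the moment at which its call begins: read the wrist's pose just before it. camera_info takes no time and is no camera call.
- r.sign_off(): hands the job in; it is judged then, once.
The state is a dict: "time_s": time; "joint_positions": joint angles; "joint_velocities": joint speeds; "effort": joint torques, N m; "tool_pos": TCP position; "eef_rot": TCP orientation; "contact_force": force on the tool from outside, world axes, zero at the start; "moment": the same for the moment, N m; "finger_gap": finger opening in m; "finger_force": force on a finger pad.
Only numpy, scipy, OpenCV 4.12 (cv2) and the standard library are available. Lean on these libraries where they do the work, as an engineer would, in place of code of your own. Each camera call takes 0.05 s, during which the arm holds its last target. There are 200 camera calls.

## Working session

There is one attempt and no reset: what is moved stays moved. The work goes in short steps, Python scripts to look and compute and a tool call to move; the robot and the scene stay as the last step left them, time stands still between calls to the robot, and variables do not carry over. Pictures are saved under pics/ and viewed, at most 10 in all, crops included, and the job is handed in when it is done.

Besides the shell and the picture viewer there is one more tool, called as name(argument=value, ...) on one line, values as JSON. arm_command: Moves the arm, as the interface text tells. Its arguments: {"type":"object","properties":{"motion":{"type":"string"},"grip_force":{"type":"number"}},"required":["motion"]}

```bash
mkdir -p pics
python3 - <<'E'
from plant import r
import cv2,numpy as np
s=r.read_state();print(s['time_s'],s['tool_pos'],s['eef_rot'],s['finger_gap'])
for n in("scene","top"):
    cv2.imwrite(f"pics/{n}0.png",r.get_image(n)[:,:,::-1]);c=r.camera_info(n);print(n,np.round(c['camera_matrix'],1).tolist(),np.round(c['R'],3).tolist(),np.round(c['t'],3))
print(r.camera_info('wrist'))
E
```

```text
0.0 [0.31354359 0.65277595 0.24111367] [-1.79868626e+02  7.74590487e-03  1.54349485e+02] 0.08576004313923972
scene [[482.6, 0.0, 320.5], [0.0, 482.6, 196.3], [0.0, 0.0, 1.0]] [[0.912, -0.409, 0.002], [-0.276, -0.62, -0.734], [0.302, 0.669, -0.679]] [-0.364  0.329  0.857]
top [[391.3, 0.0, 322.4], [0.0, 391.3, 199.1], [0.0, 0.0, 1.0]] [[0.016, -0.999, -0.029], [-0.995, -0.013, -0.095], [0.095, 0.03, -0.995]] [0.172 0.492 0.894]
{'camera_matrix': array([[277.10218457,   0.        , 319.16725988],
       [  0.        , 277.10218457, 202.86068205],
       [  0.        ,   0.        ,   1.        ]]), 'tool_from_camera': array([[ 1.10123710e-03, -9.57082813e-01, -2.89812484e-01,
         7.29595485e-02],
       [ 9.99999295e-01,  9.25461491e-04,  7.43560242e-04,
         2.76769315e-05],
       [-4.43438435e-04, -2.89813098e-01,  9.57083158e-01,
        -1.31553867e-01],
       [ 0.00000000e+00,  0.00000000e+00,  0.00000000e+00,
         1.00000000e+00]])}
```

View pics/scene0.png

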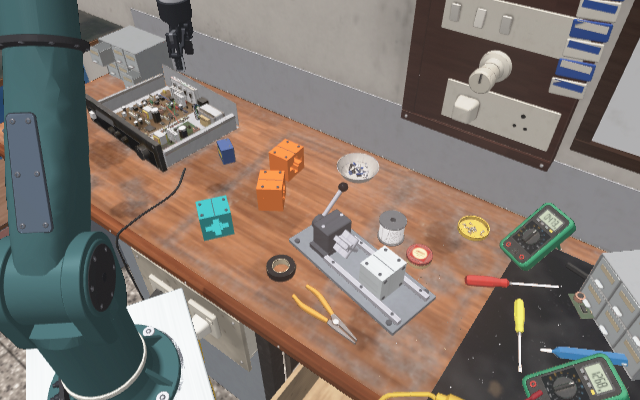

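View pics/top0.png

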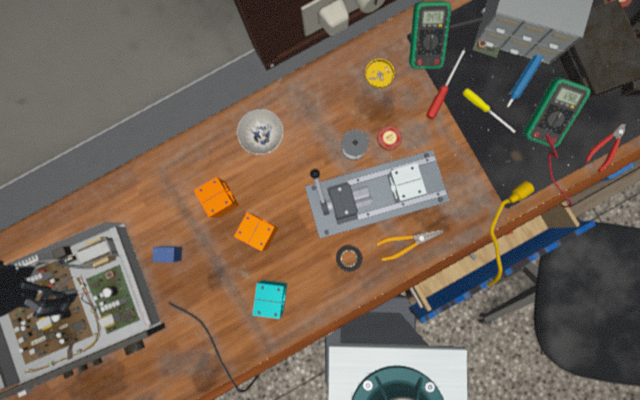

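The grey stand is at about (377,195) in the top view, with the knob at (315,174). There are three hub-like blocks: orange (214,197) and (255,231), turquoise (269,300), and aluminium (408,183). The aluminium one sits between the rails on the stand, so it is the hub. I'll confirm that in an enlarged crop.

```bash
cat > h.py <<'E'
from plant import r
import cv2,numpy as np
def ray(n,u,v):
    c=r.camera_info(n);R=c['R'];t=c['t'];d=R.T@np.linalg.inv(c['camera_matrix'])@np.array([u,v,1.]);return -R.T@t,d
def onz(n,u,v,z):
    o,d=ray(n,u,v);return o+d*(z-o[2])/d[2]
def tri(a,b):
    (o1,d1),(o2,d2)=ray(*a),ray(*b);k=np.linalg.lstsq(np.c_[d1,-d2],o2-o1,rcond=None)[0]
    p,q=o1+k[0]*d1,o2+k[1]*d2;return (p+q)/2,np.linalg.norm(p-q)
E
python3 - <<'E'
import cv2,numpy as np
from h import *
a=cv2.imread('pics/top0.png');cv2.imwrite('pics/c1.png',cv2.resize(a[140:245,295:455],None,fx=5,fy=5,interpolation=cv2.INTER_CUBIC))
b=cv2.imread('pics/scene0.png')
for n,im,(x0,x1,y0,y1) in(("top",a,(305,328,164,184)),("scene",b,(334,352,178,197))):
    m=(im[y0:y1,x0:x1].max(2)<60).astype(np.uint8);N,_,st,ce=cv2.connectedComponentsWithStats(m)
    print(n,[(s[4],(c+[x0,y0]).round(1)) for s,c in zip(st[1:],ce[1:]) if s[4]>8])
E
```

```text
top [(np.int32(50), array([314.5, 173.4]))]
scene []
```

View pics/c1.png

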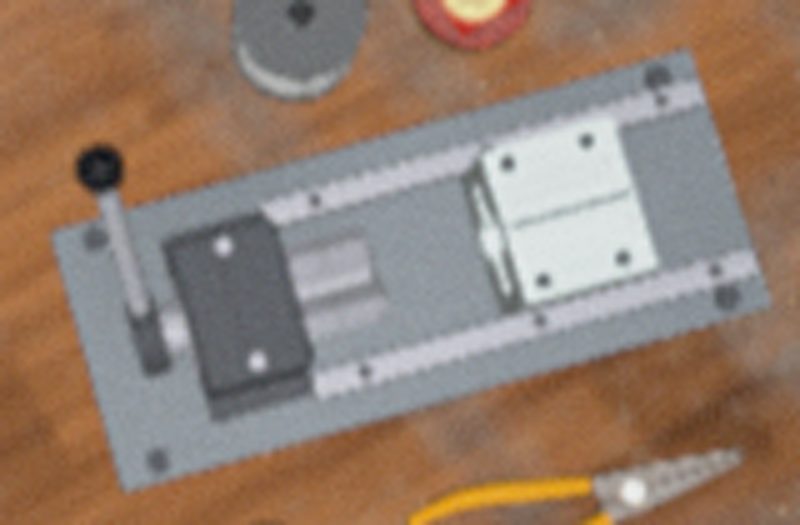

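The crop shows the aluminium hub on the slideway, with its mouth (crop (495,235)) facing the splined shaft. The plate corners are at crop (52,232), (690,50), (772,303), (125,492). The hub top corners are at (480,152), (615,118), (657,268), (522,305), and the knob is at (99,167).

Run:
```python
from h import *
px=lambda u,v:((u+.5)/5-.5+295,(v+.5)/5-.5+140)
P=np.array([onz('top',*px(*p),.012) for p in[(52,232),(690,50),(772,303),(125,492)]])  # (+x+y),(+x-y),(-x-y),(-x+y)
c=P.mean(0);ey=(P[0]-P[1]+P[3]-P[2])[:2];print('sizes',np.linalg.norm(ey)/2,np.linalg.norm((P[0]-P[3])[:2]))
ey/=np.linalg.norm(ey);ex=np.array([ey[1],-ey[0]]);c=c[:2]
print('c',c,'yaw ey',np.degrees(np.arctan2(ey[1],ey[0])),'ex',ex)
H=np.array([onz('top',*px(*p),.082) for p in[(480,152),(615,118),(657,268),(522,305)]])[:,:2]
print('hub stand',[( (h-c)@ex,(h-c)@ey) for h in H],((H.mean(0)-c)@ex,(H.mean(0)-c)@ey))
S=lambda x,y,z:np.r_[c+x*ex+y*ey,z]
# knob: ray meets plane y=.128
o,d=ray('top',*px(99,167));k=(.128-(o[:2]-c)@ey)/(d[:2]@ey);p=o+k*d
x=(p[:2]-c)@ex;print('knob plane',x,p[2],'r',np.hypot(x,p[2]-.047))
# by circle in ray (x at height)
for th in np.arange(.4,1.1,.05):
    q=S(.095*np.sin(th),.128,.047+.095*np.cos(th));v=r.camera_info('top');w=v['R']@q+v['t'];w=v['camera_matrix']@w;
    v2=r.camera_info('scene');w2=v2['R']@q+v2['t'];w2=v2['camera_matrix']@w2;print(round(th,2),(w[:2]/w[2]).round(1),(w2[:2]/w2[2]).round(1))
np.savez('st.npz',c=c,ex=ex,ey=ey)
for n,q in dict(back=S(0,(H.mean(0)-c)@ey-.03,.047),knobup=S(0,.128,.142),knobturn=S(.08,.128,.1)).items():print(n,q)
```

```text
sizes 0.3184857957640183 0.12898622321841252
c [0.50649868 0.05115718] yaw ey 106.91547143305202 ex [0.95673505 0.29096055]
hub stand [(np.float64(0.03561957846020831), np.float64(-0.035314387533819054)), (np.float64(0.033488262107883124), np.float64(-0.09681402556393835)), (np.float64(-0.035358989840792145), np.float64(-0.09449403901818325)), (np.float64(-0.034531130873787175), np.float64(-0.033092486221229754))] (np.float64(-0.0001955700366218666), np.float64(-0.06492873458429264))
knob plane 0.03765106395043061 0.30920286429192456 r 0.26489232653946176
0.4 [318.6 186.9] [330.5 185.2]
0.45 [318.1 185. ] [331.9 185. ]
0.5 [317.6 183.2] [333.4 184.9]
0.55 [317.1 181.5] [334.7 185. ]
0.6 [316.6 179.9] [336.1 185. ]
0.65 [316.2 178.4] [337.3 185.2]
0.7 [315.7 176.9] [338.5 185.5]
0.75 [315.4 175.5] [339.7 185.9]
0.8 [315.  174.3] [340.7 186.3]
0.85 [314.7 173.1] [341.8 186.9]
0.9 [314.4 172.1] [342.7 187.5]
0.95 [314.1 171.1] [343.6 188.2]
1.0 [313.8 170.2] [344.4 189. ]
1.05 [313.6 169.5] [345.1 189.9]
back [ 0.5341192  -0.03966446  0.047     ]
knobup [0.46925573 0.17361927 0.142     ]
knobturn [0.54579454 0.19689611 0.1       ]
```

Hub confirmed. Knob ray gives θ≈0.84 rad. Turning the jaws so they close along the stand's y, then going over the knob.

arm_command(motion="0 0 0 -8.5 50; 0 0 0 -8.5 50; 0 0 0 -8.5 50; 0 0 0 -8.5 50; 0 0 0 -8.5 50", grip_force=25)

```text
time_s: 0.6
tool_pos: [0.3138, 0.653, 0.2416]
eef_rot: [-179.9, -0.0, -162.8]
contact_force: [0.1, 0.0, -0.0]
finger_gap: 0.0426
finger_force: 0.0
```

arm_command(motion="-6 -36 0 0 50; -6 -36 0 0 50; -6 -36 0 0 50; -6 -36 0 0 50; -6 -36 0 0 50")

```text
time_s: 1.1
tool_pos: [0.3952, 0.4882, 0.2418]
eef_rot: [-180.0, -0.0, -163.2]
contact_force: [0.1, 0.2, 0.0]
finger_gap: 0.0428
finger_force: 0.0
```

arm_command(motion="-6 -36 0 0 50; -6 -36 0 0 50; -6 -36 0 0 50; -6 -36 0 0 50; -6 -36 0 0 50")

```text
time_s: 1.6
tool_pos: [0.4759, 0.3247, 0.242]
eef_rot: [-180.0, -0.0, -163.2]
contact_force: [0.7, -0.1, -0.6]
finger_gap: 0.0429
finger_force: 0.0
```

arm_command(motion="-5 -34 0 0 50; -5 -34 0 0 50; -5 -34 0 0 50; -5 -34 0 0 50; 0 0 0 0 50")

```text
time_s: 2.1
tool_pos: [0.5365, 0.1952, 0.2418]
eef_rot: [-179.8, -0.0, -163.7]
contact_force: [-0.7, 0.0, 0.0]
finger_gap: 0.0425
finger_force: 0.0
```

Run:
```python
from h import *
s=r.read_state();print(s['tool_pos'],s['eef_rot'])
cv2.imwrite('pics/w1.png',r.get_image('wrist')[:,:,::-1])
z=np.load('st.npz');d=s['tool_pos'][:2]-z['c'];print('stand',d@z['ex'],d@z['ey'])
from scipy.spatial.transform import Rotation as Ro
R=Ro.from_euler('xyz',s['eef_rot'],degrees=True).as_matrix();w=r.camera_info('wrist');T=np.linalg.inv(w['tool_from_camera'])
for th in(.7,.84,1.):
    q=np.r_[z['c']+.095*np.sin(th)*z['ex']+.128*z['ey'],.047+.095*np.cos(th)]
    p=w['camera_matrix']@(T@np.r_[R.T@(q-s['tool_pos']),1])[:3];print(th,p[:2]/p[2])
```

```text
[0.53646196 0.19516643 0.24184942] [-1.79768869e+02 -4.18993945e-02 -1.63703683e+02]
stand 0.07056792105718904 0.12906056094661572
0.7 [318.89996813 189.65731634]
0.84 [319.04781754 196.77511822]
1.0 [319.19261153 202.20308541]
```

View pics/w1.png

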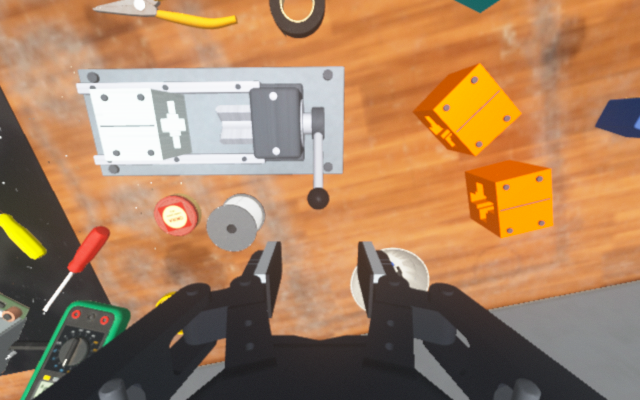

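Wrist view: the knob at (318,198) agrees with the prediction for θ≈0.85, and it is centred between the fingers. Going down and gripping it.

arm_command(motion="-1 0 35 0 50; 0 0 35 0 50; 0 0 35 0 50; 0 0 35 0 50; 0 0 0 0 50")

```text
time_s: 2.65
tool_pos: [0.5311, 0.2022, 0.0982]
eef_rot: [-180.0, -0.6, -163.0]
contact_force: [-0.5, 0.3, -0.2]
finger_gap: 0.0428
finger_force: 0.0
```

arm_command(motion="0 0 0 0 15; 0 0 0 0 10; 0 0 0 0 10; 0 0 0 0 10; 0 0 0 0 10", grip_force=25)

```text
time_s: 3.15
tool_pos: [0.5344, 0.1929, 0.1026]
eef_rot: [-179.4, -0.4, -163.5]
contact_force: [2.6, -15.8, -6.0]
finger_gap: 0.02
finger_force: 24.7
```

arm_command(motion="0 -2 0 0 10; 0 -2 0 0 10; 0 0 0 0 10")

```text
time_s: 3.45
tool_pos: [0.5344, 0.1928, 0.1027]
eef_rot: [-179.7, -0.4, -163.4]
contact_force: [-0.7, -9.4, -5.5]
finger_gap: 0.0201
finger_force: 24.7
```

```bash
cat >> h.py <<'E'
def st():
    s=r.read_state();z=np.load('st.npz');d=s['tool_pos'][:2]-z['c'];print('stand',d@z['ex'],d@z['ey'],s['tool_pos'][2],'F',s['contact_force'],'M',s['moment'],'gap',s['finger_gap'])
E
python3 -c "from h import *;st()"
```

```text
stand 0.06791583167093065 0.1273705193404796 0.10269850021089867 F [-0.73576308 -9.41816598 -5.53314602] M [-1.81534055  0.09678719  0.00284665] gap 0.020074895056914656
```

Gripped, with a mild side load. Swinging along the arc.

arm_command(motion="4.5 -2 -5 0 10; 5 -1 -4.5 0 10; 5 0 -4 0 10; 5.5 0 -3.8 0 10; 0 0 0 0 10")

```text
time_s: 3.95
tool_pos: [0.5177, 0.1877, 0.1212]
eef_rot: [-179.9, -0.0, -163.2]
contact_force: [0.1, -6.6, -1.6]
finger_gap: 0.0198
finger_force: 24.7
```

```bash
python3 -c "from h import *;st()"
```

```text
stand 0.05040003304214562 0.12735478146269938 0.12120904970444767 F [ 0.11021252 -6.56716035 -1.59959645] M [-1.429498    0.04391921 -0.00355176] gap 0.019832259244259638
```

arm_command(motion="6 -1 -3.5 0 10; 6 -1 -3 0 10; 6 0 -2.3 0 10; 6.5 0 -1.8 0 10; 6.5 0 -1.3 0 10")

```text
time_s: 4.45
tool_pos: [0.4915, 0.1797, 0.1333]
eef_rot: [180.0, 0.4, -163.2]
contact_force: [3.6, -3.5, 0.9]
finger_gap: 0.0202
finger_force: 24.9
```

arm_command(motion="6.5 0 -0.7 0 10; 6.5 0 -0.3 0 10; 5 0 0 0 10; 0 0 0 0 10; 0 0 0 0 10")

```text
time_s: 4.95
tool_pos: [0.4738, 0.1744, 0.1346]
eef_rot: [180.0, 0.3, -163.2]
contact_force: [2.2, -3.9, 6.9]
finger_gap: 0.0202
finger_force: 25.7
```

```bash
python3 -c "from h import *;st()"
```

```text
stand 0.00458905710429156 0.12744111734963565 0.1345747982443366 F [ 2.2262764  -3.88194699  6.87833921] M [-0.91698233 -0.44561891 -0.0246528 ] gap 0.020155804331705125
```

arm_command(motion="3 0 -0.5 0 10; 2 0 -0.5 0 10; 0 0 0 0 10; 0 0 0 0 10")

```text
time_s: 5.35
tool_pos: [0.4684, 0.1727, 0.1348]
eef_rot: [180.0, 0.2, -163.2]
contact_force: [2.9, -3.6, 6.8]
finger_gap: 0.0201
finger_force: 25.7
```

```bash
python3 -c "from h import *;st()"
```

```text
stand -0.001079260253572173 0.12741800784429907 0.1348399426626397 F [ 2.91945094 -3.61626685  6.84816104] M [-0.92962407 -0.53535268 -0.01202505] gap 0.020098772483136924
```

arm_command(motion="0 0 0 0 35; 0 0 0 0 50; 0 0 0 0 50; 0 0 -30 0 50; 0 0 -40 0 50")

```text
time_s: 5.85
tool_pos: [0.4647, 0.1723, 0.2023]
eef_rot: [180.0, -0.4, -163.1]
contact_force: [0.1, -0.3, -0.3]
finger_gap: 0.0427
finger_force: 0.0
```

arm_command(motion="0 -20 -20 0 30; 0 -36 0 0 0; 0 -36 0 0 0; 0 -36 0 0 0; 0 -36 0 0 0")

```text
time_s: 6.35
tool_pos: [0.5143, 0.0149, 0.2234]
eef_rot: [179.9, -0.0, -163.1]
contact_force: [0.5, 0.7, 1.0]
finger_gap: -0.0004
finger_force: 0.0
```

arm_command(motion="0 -36 0 0 0; 0 -36 0 0 0; 0 -26 0 0 0; 0 0 0 0 0; 0 0 0 0 0")

```text
time_s: 6.85
tool_pos: [0.5424, -0.0781, 0.2231]
eef_rot: [179.9, -0.0, -163.2]
contact_force: [-0.1, 0.0, -0.1]
finger_gap: -0.0002
finger_force: 0.0
```

Run:
```python
from h import *
st()
a=r.get_image('top')[:,:,::-1];b=r.get_image('scene')[:,:,::-1]
f=lambda i,x,y:cv2.resize(i[y:y+100,x:x+130],None,fx=5,fy=5,interpolation=cv2.INTER_CUBIC)
cv2.imwrite('pics/c2.png',cv2.resize(np.hstack([f(a,295,140),f(b,290,170)]),(800,308)))
z=np.load('st.npz')
for th in(-.2,-.1,0,.1,.2):
    q=np.r_[z['c']+.095*np.sin(th)*z['ex']+.128*z['ey'],.047+.095*np.cos(th)]
    for n in('top','scene'):
        v=r.camera_info(n);w=v['camera_matrix']@(v['R']@q+v['t']);print(th,n,(w[:2]/w[2]).round(1))
for n,im,(x0,x1,y0,y1) in(("top",a,(310,340,190,218)),("scene",b,(306,340,178,207))):
    m=(im[y0:y1,x0:x1].max(2)<45).astype(np.uint8);N,_,s,ce=cv2.connectedComponentsWithStats(m)
    print(n,[(k[4],(c+[x0,y0]).round(1)) for k,c in zip(s[1:],ce[1:]) if k[4]>8])
```

```text
stand -0.003215673347753038 -0.13410491971936456 0.22306406671498 F [-0.1445925   0.04963432 -0.10287731] M [0.03603606 0.00017553 0.00918244] gap -0.00024068233968615386
-0.2 top [326.  212.5]
-0.2 scene [310.7 194.8]
-0.1 top [324.7 208.1]
-0.1 scene [314.1 192.3]
0 top [323.4 203.6]
0 scene [317.5 190.2]
0.1 top [322.2 199.2]
0.1 scene [320.9 188.4]
0.2 top [320.9 194.9]
0.2 scene [324.2 186.9]
top [(np.int32(38), array([322.6, 201.3]))]
scene []
```

View pics/c2.png

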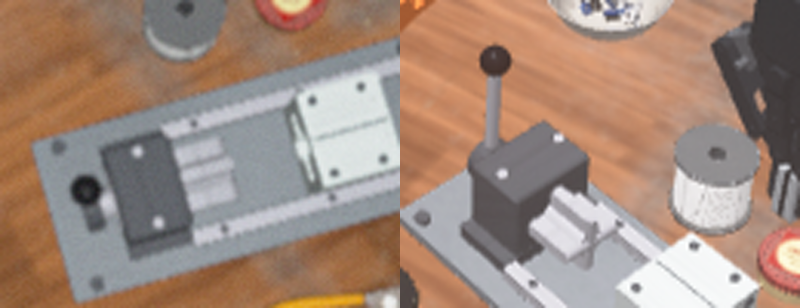

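The knob is now at top (322.6,201.3), so θ≈+0.05. The lever is upright and the shaft's teeth stand up/down/left/right, level with the slots. The hub hasn't moved. Next I go down behind its back.

arm_command(motion="-3 -8 30 0 0; 0 0 36 0 0; 0 0 36 0 0; 0 0 36 0 0; 0 0 20 0 0")

```text
time_s: 7.45
tool_pos: [0.5464, -0.0828, 0.063]
eef_rot: [179.8, -0.2, -163.0]
contact_force: [0.2, -0.9, 0.3]
finger_gap: 0.0001
finger_force: 0.0
```

arm_command(motion="0 0 12 0 0; 0 0 9 0 0; 0 0 0 0 0; 0 0 0 0 0")

```text
time_s: 7.85
tool_pos: [0.5487, -0.0851, 0.0453]
eef_rot: [-180.0, 0.1, -163.1]
contact_force: [0.7, -0.2, -0.6]
finger_gap: 0.0001
finger_force: 0.0
```

```bash
python3 -c "from h import *;st()"
```

```text
stand 0.0007715880338247112 -0.14260393548169317 0.045278245408706785 F [ 0.73966505 -0.19610921 -0.62806324] M [-0.04810116 -0.06993601 -0.00785234] gap 7.717353140860568e-05
```

arm_command(motion="0 7 0 0 0; 0 7 0 0 0; 0 6 0 0 0; 0 5 0 0 0; 0 5 0 0 0")

```text
time_s: 8.35
tool_pos: [0.5395, -0.0562, 0.0448]
eef_rot: [-180.0, 0.0, -163.1]
contact_force: [1.7, -1.7, 1.9]
finger_gap: -0.0003
finger_force: 0.0
```

arm_command(motion="0 6 0 0 0; 0 7 0 0 0; 0 7 0 0 0; 0 7 0 0 0; 0 6 0 0 0")

```text
time_s: 8.85
tool_pos: [0.5295, -0.0242, 0.0444]
eef_rot: [180.0, -0.0, -163.1]
contact_force: [-0.4, -0.9, 0.8]
finger_gap: 0.0
finger_force: 0.0
```

```bash
python3 -c "from h import *;st()"
```

```text
stand 5.363936579604865e-05 -0.0787684133469117 0.044426407069710794 F [-0.44445937 -0.85819793  0.77869428] M [-0.06137182 -0.050672   -0.03195111] gap 4.832123196465781e-05
```

arm_command(motion="0 5 0 0 0; 0 4 0 0 0; 0 4 0 0 0; 0 4 0 0 0; 0 4 0 0 0")

```text
time_s: 9.35
tool_pos: [0.5237, -0.0048, 0.0445]
eef_rot: [-180.0, 0.0, -163.2]
contact_force: [0.8, -1.4, 0.8]
finger_gap: -0.0004
finger_force: 0.0
```

arm_command(motion="0 4 0 0 0; 0 4 0 0 0; 0 4 0 0 0; 0 4 0 0 0; 0 4 0 0 0")

```text
time_s: 9.85
tool_pos: [0.5178, 0.0145, 0.0445]
eef_rot: [-180.0, 0.0, -163.2]
contact_force: [0.6, -1.5, 0.3]
finger_gap: 0.0003
finger_force: 0.0
```

```bash
python3 -c "from h import *;st()"
```

```text
stand 0.0001837554260969049 -0.03833215140082844 0.04452237370781677 F [ 0.55814696 -1.48616584  0.25060119] M [-0.16383305 -0.06709458 -0.01103806] gap 0.0003278715880621481
```

Past the nose with no butting, so the teeth have entered. On until the force rises.

arm_command(motion="0 4 0 0 0; 0 4 0 0 0; 0 4 0 0 0; 0 3 0 0 0; 0 3 0 0 0")

```text
time_s: 10.35
tool_pos: [0.518, 0.0222, 0.0466]
eef_rot: [-179.4, 0.4, -163.7]
contact_force: [7.0, -23.8, 18.2]
finger_gap: 0.0002
finger_force: 0.0
```

arm_command(motion="0 3 0 0 0; 0 2 0 0 0; 0 2 0 0 0; 0 0 0 0 0")

```text
time_s: 10.75
tool_pos: [0.5186, 0.028, 0.0487]
eef_rot: [-179.3, 0.7, -163.8]
contact_force: [4.8, -21.6, 28.7]
finger_gap: 0.0
finger_force: 15.3
```

```bash
python3 -c "from h import *;st()"
```

```text
stand 0.004817037848994636 -0.025681517148527087 0.048689590276020676 F [  4.77776527 -21.61055055  28.74625639] M [-3.10201179 -0.72341492 -0.08127602] gap 3.76226736032786e-05
```

Resistance comes at TCP y≈-0.026, with an upward force. I'll unload and look.

arm_command(motion="0 -8 0 0 0; 0 -12 0 0 0; 0 -20 0 0 0; 0 -10 0 0 0; 0 0 0 0 0")

```text
time_s: 11.25
tool_pos: [0.5253, -0.0112, 0.0444]
eef_rot: [-180.0, -0.0, -163.3]
contact_force: [-0.5, 0.1, 1.1]
finger_gap: -0.0002
finger_force: 0.0
```

arm_command(motion="0 0 -30 0 0; 0 -10 -40 0 0; 0 -20 -40 0 0; 0 -20 -30 0 0; 0 0 0 0 0")

```text
time_s: 11.75
tool_pos: [0.5429, -0.0596, 0.1884]
eef_rot: [-179.8, 0.5, -163.3]
contact_force: [0.6, -0.5, 0.7]
finger_gap: -0.0001
finger_force: 0.0
```

Run:
```python
from h import *
st()
a=r.get_image('top')[:,:,::-1];b=r.get_image('scene')[:,:,::-1]
f=lambda i,x,y:cv2.resize(i[y:y+100,x:x+130],None,fx=5,fy=5,interpolation=cv2.INTER_CUBIC)
cv2.imwrite('pics/c3.png',cv2.resize(np.hstack([f(a,295,140),f(b,290,170)]),(800,308)))
cv2.imwrite('pics/c4.png',f(a,300,155))
```

```text
stand 0.0026092112219876008 -0.1166113885339941 0.18843607292176656 F [ 0.55073189 -0.45331049  0.68048502] M [-0.01237272 -0.06491668  0.07667322] gap -0.00013291447515015168
```

View pics/c3.png

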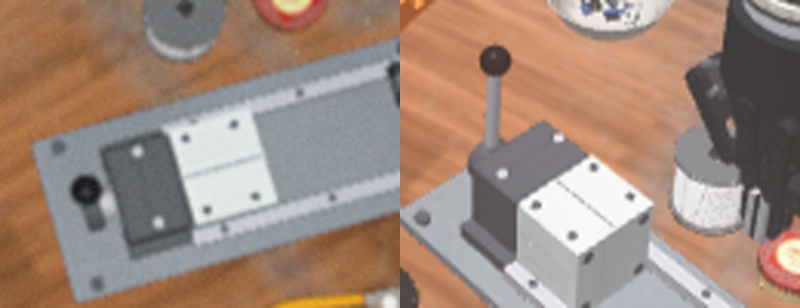

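The hub now looks seated against the block in both views. A quick check of its back edge, at crop (250,104) and (275,203).

Run:
```python
from h import *
z=np.load('st.npz')
for p in[(250,104),(275,203)]:
    q=onz('top',p[0]*.325+295-.4,p[1]*.325+140-.4,.082)[:2]-z['c'];print(q@z['ex'],q@z['ey'])
```

```text
0.03745890998425953 -0.00190369891978619
-0.035876038327734956 0.0016335543137882557
```

View pics/c4.png

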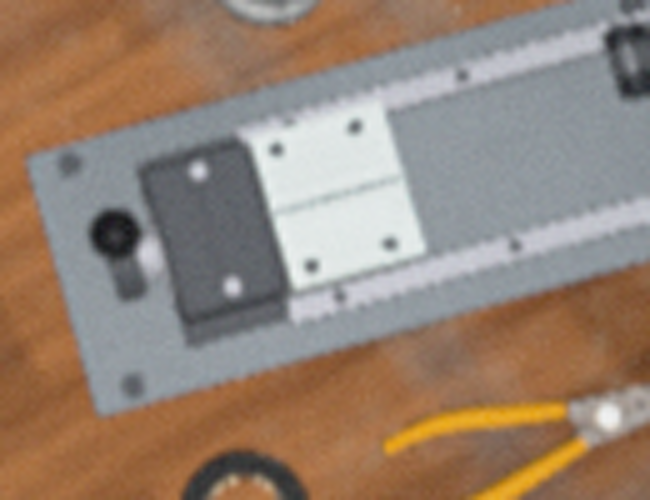

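The back edge lies at stand y = 0 ± 2 mm, so the hub is home with no gap at crop (265,215). The lever is upright and the arm is clear. Handing in.

```bash
python3 -c "from plant import r;print(r.sign_off())"
```

```text
the job is handed in; nothing more can be done
None
```

I swung the lever upright (within about 0.05 rad) and pushed the hub fully home against the bearing block (back face within about 2 mm of its home position); the arm touched only the knob and the hub, and I handed the job in at about 12 s.

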